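# Load the rosette in the indexing table and hold the index pin out

### The arm

A 6-joint arm with a two-finger parallel gripper is mounted at the origin on the work surface. World frame = base frame: x ahead of the robot, y to its left, z up, the work surface at z = 0. Lengths are in m, angles in rad, forces in N, time in s.
With the tool pointing down it reaches from about 0.35 to 0.975 m from the base axis. Payload 4.9 kg.
Tool frame: the origin (TCP) lies between the finger pads; the fingertips stand 25 mm ahead of it and the grasp point (between the pads) lies 6 mm ahead of it (manip.tcp_to_tips is the z of the fingertips in the tool frame, in m); z points along the fingers, y is the line along which they close (so a half turn about z gives the same grasp; the last joint's range is limited). The gripper opens to 85 mm and grips with 20 to 120 N. Pads are 22 mm wide; open, the fingers measure 114 mm over their backs; the gripper's body (76 mm by 85 mm) begins 54 mm behind the grasp point. The pads swing forward as they close: fully open they stand 13 mm farther back than shut.
Start: joints at [1.194, 0.053, 1.613, -0, 1.476, -0.119], TCP at [0.159, 0.604, 0.256] pointing down, gripper open.
Joint ranges: [-3.01, 3.01], [-1.01, 2.22], [0.06, 2.58], [-1.02, 4.17], [0.09, 2.62], [-3.14, 3.14]. Speed limits (rad/s): [2.57, 2.57, 3.14, 3.14, 3.14, 3.14].

### API

Orientations are given as a unit quaternion [w, x, y, z].
In Python, from plant import manip gives the robot as it stands. The module is installed in compiled form; this text tells all that it offers.
- The arm moves only by the tool arm_command, never from a script. Its argument "moves" is a list of rows, each a list of 3 entries, a list of its own where there are three numbers: the opening, from -1 (shut) to 1 (fully open), then the shift along the tool's x, y, z in units of 0.15 m (1.0 is 0.15 m), then the turn about the tool's z in units of 2 pi rad (1.0 is 2 pi rad). A call has 1 to 20 rows; each row is the pose to reach, as a shift and turn from the pose commanded when the call began, along the tool's axes at that moment, turning the shorter way round; what a row does not reach only later rows make up. A row lasts 1/12 s, in which the tool goes at most 41.7 mm and 7.16 degrees, less where a joint would pass 70% of its speed; a pose out of reach is approached as far as the arm can. A call with a number of a shift or a turn outside -1 to 1 is refused whole. A call with a gripper value outside its range is refused whole. The fingers move at their own pace and stop on an object; the grip force is fixed at half the most. Time passes only in rows, so rows that repeat a pose let the fingers close. It gives the time, the measured TCP pose, the force, the opening and the grip force at its end, in the units of the state.
- manip.state(): the state, without advancing time (a new reading comes with each control period).
- manip.grab_frame(name): name is "scene" or "top"; returns a dict with "frame" (400x640x3 uint8, red, green, blue), "fx", "fy", "cx", "cy" (pixels), "k1" (the pictures are not rectified: a ray, as slopes to the right and down, at radius r is drawn at 1 + k1 r^2 times it, then the intrinsics apply), "R" (3x3) and "t" (3): a world point X has camera coordinates R X + t. Camera axes: x right, y down, z forward; pixel columns grow to the right and rows downward; lengths in m; the calibration is good to about 2 mm. A picture is of the moment at which its call begins. There is no depth.
- manip.job_done(): hands the job in; it is judged then, once.
Trained networks look in a picture, given as the dict that the camera call returned (one of the last four; its "shot" number tells which), for a name from the list of things; names that differ only in an ending like _2 or _b are one class to them, and where a whole thing is asked for, a point or a joint stands for the part that bears it (a point fixed in the world has none). Each returns a list of dicts, best first, with "confidence" (0 to 1); they miss things now and then, are a little off and sometimes report something else, mostly with a low value. They report only what shows in the picture. A call takes as long as a camera call.
- manip.search_frame(picture, target): "extent" ([left, top, right, bottom] in pixels, round what is visible of it).
The state is a dict: "time": time; "joint_pos": joint angles; "joint_vel": joint speeds; "joint_efforts": joint torques, N m; "tool_pos": TCP position; "tool_rot": TCP orientation; "contact_force": force on the tool from outside, world axes, zero at the start; "ft_torque": the same for the moment, N m; "gripper_width": opening from 0.0 (shut) to 1.0 (fully open); "grasp_force": force on a finger pad.
Only numpy, scipy, OpenCV 4.12 (cv2) and the standard library are available. Lean on these libraries where they do the work, as an engineer would, in place of code of your own. Each camera call takes 0.05 s, during which the arm holds its last target. There are 200 camera calls.

### The job

Take the carved rosette off the sloping board and set it, without dropping it, into the round pocket of the indexing table, carved face up and fully home. Then pull the table's red index knob straight up as far as it goes and hold it there against its spring, pin clear of the hole, so that I can turn the table: you finish while still holding the knob up. Leave the plain blank, the tools and all else on the bench where they lie.

Things in the scene. Friction and masses are not known exactly. Their poses are not given: they have to be found in the camera images.
- rosette: carved oak rosette: disc 60 mm across, rim 22 mm high, on its face a flower of lighter petals up to 6 mm above the rim; flat back. 30 to 65 g. Origin: centre of the flat back; +z out of the carved face. Starts face up on the sloping board, rim against the ledge, its origin 40 mm above the bench, +z square to the slope (25 degrees off vertical), its y level across the board
- blank: plain pale disc of the same size with a pencil cross instead of carving; lies 128 mm (112 to 144) beside the rosette on the same board, on either side. Not wanted: leave it. Origin: centre of its underside
- easel: fixed sloping plywood board, 290 mm wide (its y), 154 mm deep (its x), rising 25 degrees towards its +x, 22 mm above the bench at the low edge (x = -77 mm) and 94 mm at the high edge; an oak ledge 13 mm high, 12 mm thick along the low edge. Origin: on the bench under its middle. Stands left or right, the indexing table on the other side
- turntable: indexing table: green base, round aluminium index plate of 220 mm (top 40 mm above the bench, 12 holes), pale nest of 100 mm in its middle (top 58 mm). At its front (-x) a bracket over the plate's rim (top 70 mm, nut 76 mm, 18 mm sleeve 84 mm above the bench) holds the sprung index plunger, 98 mm along -x from the plate's axis. Origin: on the bench on that axis. Turns only with the pin out
- pocket (a point): centre of the floor of the round pocket in the nest: floor 51 mm above the bench, pocket 66 mm in diameter, 7 mm deep, open upward, so that 15 mm of a seated rosette's rim stands above the nest; z up
- index_knob: red mushroom-shaped pull knob, 34 mm in diameter, on top of the index plunger. Origin: on its axis, middle of its 14 mm high widest band (underside 15 mm below, top 11 mm above); 101 mm above the bench with the pin home. Moves straight up only: at 111 mm the pin leaves its hole, at 115 mm it is on its stop, fully back. Spring 7 N when home, 14 N fully back; no latch: it snaps home if let go
- gouge: carving gouge with a brown wooden handle, lying on the bench in front of the robot, 250 mm long; bystander. Origin: under it, near the ferrule
- mallet: joiner's mallet, pale head 125 x 75 x 70 mm with a handle 230 mm long, lying at the right side; bystander. Origin: under its head
- wax_jar: round amber wax jar, 72 mm in diameter, 65 mm high, in front of the robot; bystander. Origin: centre of its underside
- wing_panel: pair of carved wooden wings, about 135 x 230 x 24 mm, lying at the left side; bystander. Origin: centre of its underside
- brush: small brush lying on the bench in front of the robot; bystander. Origin: under it

How it is judged:
On the way, in this order (a step that is already met when the one before it is completed fails the run):
1. the rosette lies home in the pocket, carved face up, and is let go (horizontal distance between rosette and pocket below 0.004 m and z of rosette in the frame of pocket between -0.003 and 0.0025 m and angle between rosette's own z axis and vertical below 0.08 rad and contact force between the fingers and rosette below 0.1 N), for 0.3 s.
2. the index knob is pulled fully up by the fingers (z of index_knob in the frame of turntable above 0.113 m and contact force between the fingers and index_knob above 3 N), for 0.5 s.
At the end, for the whole second after the job is handed in: the fingers still hold the index knob up (more than 3 N on it), the plunger pulled more than 12 mm of its 14 mm, while the rosette rests untouched in the pocket: within 4 mm of its centre, its back within 2.5 mm of the floor, carved face up within 0.08 rad (all of step 1 and all of step 2 and linear speed of rosette below 0.03 m/s); the arm keeps its last pose, push and grip.
It fails at once if the rosette is dropped: it moves at more than 0.5 m/s with no finger on it (contact force between the fingers and rosette below 0.1 N and linear speed of rosette above 0.5 m/s).
It fails at once if the blank or another thing on the bench is moved by more than 25 mm (distance of any of blank, gouge, mallet, wax_jar, wing_panel, brush from where it was at the start of the episode above 0.025 m).
It also fails if it takes over 56 s, if anything falls off the work surface, if the arm or the gripper's body presses on something with over 40 N, if the wrist force passes 120 N, or if a joint passes its speed limit or range.

## Working session

There is one attempt and no reset: what is moved stays moved. The work goes in short steps, Python scripts to look and compute and a tool call to move; the robot and the scene stay as the last step left them, time stands still between calls to the robot, and variables do not carry over. Pictures are saved under pics/ and viewed, at most 10 in all, crops included, and the job is handed in when it is done.

Besides the shell and the picture viewer there is one more tool, called after "Emit:" by a JSON object that holds its "fn" and its "kwargs". arm_command: Moves the arm, as the interface text tells. Shifts and turns lie within -1 to 1; 1 stands for 0.15 m of shift or 2 pi rad of turn. Its arguments: {"type":"object","properties":{"moves":{"type":"array"}},"required":["moves"]}

```bash
mkdir -p pics
cat > h.py <<'E'
import numpy as np, cv2
from plant import manip
def snap(n,fn=None):
    p=manip.grab_frame(n)
    if fn: cv2.imwrite('pics/'+fn,cv2.cvtColor(p['frame'],cv2.COLOR_RGB2BGR))
    return p
def K(p): return np.array([[p['fx'],0,p['cx']],[0,p['fy'],p['cy']],[0,0,1.]])
def ray(p,uv):
    d=cv2.undistortPoints(np.array([[uv]],float),K(p),np.array([p['k1'],0,0,0.]))[0,0]
    R=np.array(p['R']);o=-R.T@np.array(p['t']);v=R.T@np.array([d[0],d[1],1]);return o,v/np.linalg.norm(v)
def atz(p,uv,z):
    o,v=ray(p,uv);return o+v*(z-o[2])/v[2]
def tri(rs):
    A=sum(np.eye(3)-np.outer(v,v) for o,v in rs);b=sum((np.eye(3)-np.outer(v,v))@o for o,v in rs)
    x=np.linalg.solve(A,b);return x,[np.linalg.norm((np.eye(3)-np.outer(v,v))@(x-o)) for o,v in rs]
def proj(p,X):
    X=np.atleast_2d(np.array(X,float));return cv2.projectPoints(X,cv2.Rodrigues(np.array(p['R']))[0],np.array(p['t'],float),K(p),np.array([p['k1'],0,0,0.]))[0][:,0]
E
python3 - <<'E'
from h import *
np.set_printoptions(precision=4,suppress=True)
s=manip.state();print({k:s[k] for k in ('time','tool_pos','tool_rot','contact_force','gripper_width')},manip.tcp_to_tips)
for n in('scene','top'):
    p=snap(n,n+'0.png');print(n,p['fx'],p['k1'],'cam',-np.array(p['R']).T@np.array(p['t']))
    for t in('rosette','blank','easel','turntable','index_knob','wax_jar','gouge','mallet','wing_panel','brush'):
        for d in manip.search_frame(p,t)[:2]:
            e=d['extent'];print(t,np.round(e,1),round(d['confidence'],2),atz(p,((e[0]+e[2])/2,(e[1]+e[3])/2),.06))
E
```

```text
{'time': 0.0, 'tool_pos': array([0.1591, 0.6038, 0.2551]), 'tool_rot': array([-0.0003,  0.1286,  0.9917, -0.001 ]), 'contact_force': array([-0.6909,  0.038 ,  0.136 ]), 'gripper_width': 0.9995931416575986} 0.025
scene 373.4226121252547 -0.07254711591474892 cam [ 1.192  -0.3592  1.0761]
rosette [388.6 196.4 405.9 209.7] 0.53 [0.5724 0.2553 0.06  ]
blank [360.3 209.7 376.  223.8] 0.57 [0.5751 0.1326 0.06  ]
easel [346.4 190.5 442.1 256.7] 0.85 [0.6414 0.1945 0.06  ]
turntable [253.6 220.8 322.8 299.3] 0.58 [ 0.6015 -0.1797  0.06  ]
index_knob [271.1 224.2 279.2 231.2] 0.64 [ 0.4669 -0.1664  0.06  ]
wax_jar [300.  185.6 317.1 207.9] 0.8 [ 0.398  -0.0067  0.06  ]
gouge [241.8 186.  249.2 235.3] 0.65 [ 0.3504 -0.2292  0.06  ]
mallet [144.7 222.1 198.6 311.9] 0.76 [ 0.4531 -0.5165  0.06  ]
wing_panel [425.6 169.5 486.  213. ] 0.77 [0.628  0.4754 0.06  ]
brush [335.7 149.2 372.3 181. ] 0.66 [0.3377 0.2187 0.06  ]
top 503.4393824889629 -0.13670202006778812 cam [0.3536 0.0024 1.5651]
rosette [227.  160.5 245.2 175.2] 0.88 [0.5604 0.2656 0.06  ]
blank [269.4 158.4 286.5 180.2] 0.69 [0.5527 0.1385 0.06  ]
blank [380.4 214.5 412.3 292.2] 0.6 [ 0.2918 -0.2102  0.06  ]
easel [203.3 122.5 306.9 180. ] 0.61 [0.6097 0.2072 0.06  ]
turntable [347.3 123.2 421.5 214.4] 0.81 [ 0.5465 -0.1825  0.06  ]
index_knob [376.9 183.3 387.  195.6] 0.43 [ 0.4842 -0.173   0.06  ]
wax_jar [313.4 219.7 335.3 242.6] 0.76 [0.3634 0.0031 0.06  ]
gouge [379.9 216.2 411.8 290.9] 0.68 [ 0.2913 -0.2086  0.06  ]
gouge [204.3 122.7 307.3 183.3] 0.18 [0.6042 0.2051 0.06  ]
mallet [474.6 165.9 523.9 271.5] 0.89 [ 0.3867 -0.529   0.06  ]
wing_panel [120.1 139.9 195.1 187.5] 0.88 [0.5801 0.5091 0.06  ]
wing_panel [269.  157.3 291.6 179.3] 0.74 [0.5556 0.1314 0.06  ]
brush [233.5 221.1 260.  287.9] 0.61 [0.2989 0.2365 0.06  ]
```

Run:
```python
from h import *
a=cv2.imread('pics/top0.png')[115:220,200:427];cv2.imwrite('pics/topc.png',cv2.resize(a,None,fx=3.5,fy=3.5,interpolation=cv2.INTER_CUBIC))
a=cv2.imread('pics/scene0.png')[180:305,245:445];cv2.imwrite('pics/scenec.png',cv2.resize(a,None,fx=4,fy=4,interpolation=cv2.INTER_CUBIC))
```

```text
(no output)
```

View pics/topc.png

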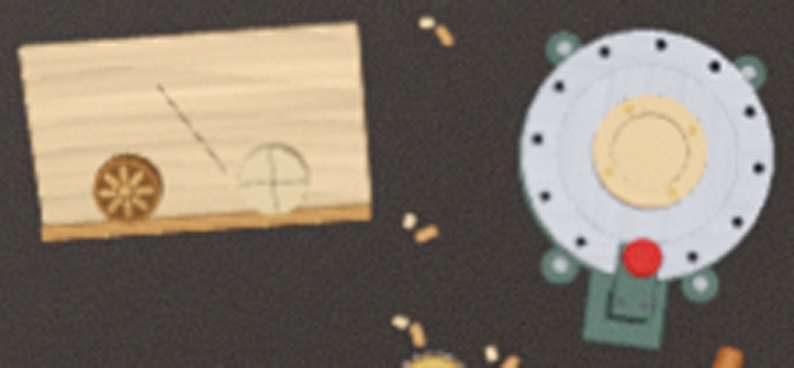

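View pics/scenec.png

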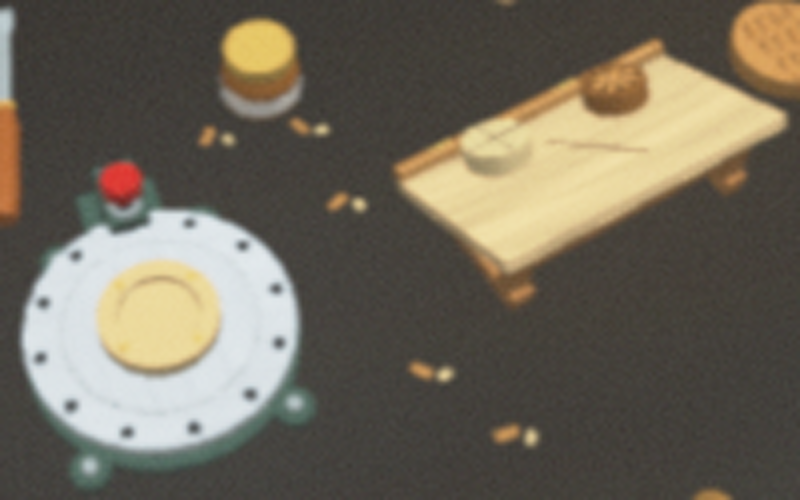

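The top view shows the rosette (carved, px ≈236,169) on the left side of the easel and the blank (≈278,166). The turntable is on the right with its nest (≈386,158) and red knob (≈383,189). The scene view agrees: rosette ≈(398,203), knob ≈(275,226), nest ≈(285,259). Next I fit silhouettes in both views.

```bash
cat > fit.py <<'E'
from h import *
from scipy.optimize import least_squares
A=np.linspace(0,2*np.pi,72,endpoint=False)
def circ(r,z,c=(0,0)): return np.c_[c[0]+r*np.cos(A),c[1]+r*np.sin(A),0*A+z]
def hullc(p,X):
    h=cv2.convexHull(proj(p,X).astype(np.float32));m=cv2.moments(h);return np.array([m['m10'],m['m01']])/m['m00'],m['m00']
def blob(p,box,fn):
    l,t,r,b=[int(v) for v in box];f=p['frame'][t:b,l:r];S=8
    f=cv2.resize(f,None,fx=S,fy=S,interpolation=cv2.INTER_LINEAR)
    m=fn(cv2.cvtColor(f,cv2.COLOR_RGB2HSV).astype(int)).astype(np.uint8)
    n,lab,st,c=cv2.connectedComponentsWithStats(m);i=1+np.argmax(st[1:,4])
    h=cv2.convexHull(cv2.findContours((lab==i).astype(np.uint8),0,1)[0][0]) if 0 else cv2.convexHull(np.argwhere(lab==i)[:,::-1].astype(np.int32))
    mm=cv2.moments(h);c=np.array([mm['m10'],mm['m01']])/mm['m00']
    return (c+.5)/S-.5+[l,t],mm['m00']/S/S
red=lambda h:((h[...,0]<8)|(h[...,0]>172))&(h[...,1]>150)&(h[...,2]>90)
white=lambda h:(h[...,1]<55)&(h[...,2]>150)
pale=lambda h:(h[...,0]>10)&(h[...,0]<32)&(h[...,1]>60)&(h[...,2]>140)
E
cat > m1.py <<'E'
from fit import *
np.set_printoptions(precision=4,suppress=True)
P={n:snap(n) for n in('scene','top')}
B={'knob':(red,circ(17,0)*0,dict(top=(370,175,395,203),scene=(264,216,287,238))),
'nest':(pale,0,dict(top=(362,135,410,180),scene=(262,238,307,280))),
'plate':(white,0,dict(top=(340,115,430,205),scene=(246,225,325,300)))}
M={'knob':np.vstack([circ(.017,-.007),circ(.017,.007),circ(.010,.011)]),'nest':np.vstack([circ(.05,-.018),circ(.05,0)]),'plate':circ(.11,0)}
for k in B:
    o={n:blob(P[n],B[k][2][n],B[k][0]) for n in P}
    f=lambda x:np.concatenate([hullc(P[n],M[k]+x)[0]-o[n][0] for n in P])
    r=least_squares(f,[.58,-.18,.06]);print(k,r.x,'res px',r.fun,'area obs/mod',[(o[n][1],hullc(P[n],M[k]+r.x)[1]) for n in P],[o[n][0] for n in P])
# easel corners in top & scene: from crops
b={'top':np.array([[18,45],[358,22]])/3.5+[200,115],'scene':np.array([[787,118],[510,268]])/4+[245,180]}
R=dict(top=np.array([[18,45],[358,22]])/3.5-.4+[200,115],scene=np.array([[787,120],[508,270]])/4-.4+[245,180])
for i in(0,1): print('high corner',tri([ray(P[n],R[n][i]) for n in P]))
c,s=np.cos(np.radians(25)),np.sin(np.radians(25))
Q=lambda x:np.array([[ x[0]+sg*-.145*np.sin(x[2])+.077*np.cos(x[2]), x[1]+sg*.145*np.cos(x[2])+.077*np.sin(x[2]),.094] for sg in(1,-1)])
r=least_squares(lambda x:np.concatenate([(proj(P[n],Q(x))-R[n]).ravel() for n in P]),[.6,.2,0]);print('easel',r.x,r.fun);yaw=r.x[2]
# rosette/blank by rim ellipse: model tilted cylinder, vs GrabCut-free dark mask
dark=lambda h:(h[...,0]>3)&(h[...,0]<20)&(h[...,2]<165)&(h[...,1]>95)
Rz=np.array([[np.cos(yaw),-np.sin(yaw),0],[np.sin(yaw),np.cos(yaw),0],[0,0,1]]);Rt=Rz@np.array([[c,0,-s],[0,1,0],[s,0,c]])
D=np.vstack([circ(.03,0),circ(.03,.022)])@Rt.T
bx=dict(top=(223,155,249,176),scene=(384,192,411,213))
o={n:blob(P[n],bx[n],dark) for n in P}
f=lambda x:np.concatenate([hullc(P[n],D+x)[0]-o[n][0] for n in P])
r=least_squares(f,[.56,.26,.04]);print('rosette',r.x,r.fun,[(o[n][1],hullc(P[n],D+r.x)[1]) for n in P],[o[n][0] for n in P])
x=Rz.T@r.x;print('easel frame ros',x)
E
python3 m1.py
```

```text
knob [ 0.484  -0.1709  0.099 ] res px [-0.1918  0.0383 -0.1857 -0.0577] area obs/mod [(73.6328125, 96.63690999499522), (83.765625, 113.0821895103436)] [array([274.8284, 224.9549]), array([382.9657, 188.3979])]
nest [ 0.5818 -0.187   0.0548] res px [-0.3232  0.0048 -0.2614 -0.0874] area obs/mod [(656.6796875, 755.9733379601967), (777.859375, 867.7361849793233)] [array([284.2142, 258.8246]), array([385.2152, 157.9596])]
plate [ 0.5834 -0.1867  0.0357] res px [-0.1007 -0.009  -0.0895 -0.0363] area obs/mod [(3288.21875, 3190.014478248195), (4124.3125, 3960.6686542445095)] [array([284.5645, 262.2099]), array([384.3772, 158.2109])]
high corner (array([0.6825, 0.356 , 0.0847]), [np.float64(3.513115879759165e-05), np.float64(3.513115879755644e-05)])
high corner (array([0.6952, 0.0644, 0.0837]), [np.float64(0.0022644164628444594), np.float64(0.0022644164628445418)])
easel [0.6125 0.2041 0.0448] [-0.0862 -1.2339 -0.766  -1.3545  0.4502 -0.8223 -0.2597 -1.3758]
rosette [0.5694 0.259  0.053 ] [-0.4599  0.0735 -0.337  -0.1958] [(223.5390625, 207.49522788752802), (183.609375, 341.9141291117994)] [array([397.4335, 200.7005]), array([238.4433, 166.4613])]
easel frame ros [0.5804 0.2333 0.053 ]
```

```bash
cat > m2.py <<'E'
from fit import *
np.set_printoptions(precision=4,suppress=True)
P={n:snap(n) for n in('scene','top')};yaw=.044
c,s=np.cos(np.radians(25)),np.sin(np.radians(25))
Rz=np.array([[np.cos(yaw),-np.sin(yaw),0],[np.sin(yaw),np.cos(yaw),0],[0,0,1]]);Rt=Rz@np.array([[c,0,-s],[0,1,0],[s,0,c]])
D=np.vstack([circ(.03,0),circ(.03,.022)])@Rt.T
bx=dict(top=(221,153,251,179),scene=(382,190,413,215))
o={}
for n in P:
    l,t,r,b=bx[n];f=cv2.resize(P[n]['frame'][t:b,l:r],None,fx=8,fy=8,interpolation=cv2.INTER_LINEAR)
    # colour distance between typical rim brown and board
    f=f.astype(float);V=f[...,0]
    m=((V<178)&(V>85)&(f[...,0]-f[...,2]>35)).astype(np.uint8)
    m=cv2.morphologyEx(m,cv2.MORPH_OPEN,np.ones((25,25)) if 0 else cv2.getStructuringElement(2,(33,33)))
    nn,lab,st,ce=cv2.connectedComponentsWithStats(m);i=1+np.argmax(st[1:,4])
    h=cv2.convexHull(np.argwhere(lab==i)[:,::-1].astype(np.int32));mm=cv2.moments(h)
    o[n]=((np.array([mm['m10'],mm['m01']])/mm['m00']+.5)/8-.5+[l,t],mm['m00']/64)
    g=f.astype(np.uint8)[...,::-1].copy();cv2.drawContours(g,[h],-1,(255,0,255),1);cv2.imwrite(f'pics/d_{n}.png',g)
def fit(fz):
    g=lambda x:np.concatenate([hullc(P[n],D+[x[0],x[1],fz if fz else x[2]])[0]-o[n][0] for n in P]);return least_squares(g,[.56,.26,.04])
for z in(None,.04):
    r=fit(z);print('ros',r.x,r.fun,[(o[n][0],o[n][1],hullc(P[n],D+r.x)[1]) for n in P])
a,b=cv2.imread('pics/d_top.png'),cv2.imread('pics/d_scene.png')
H=max(a.shape[0],b.shape[0]);cv2.imwrite('pics/d.png',np.hstack([cv2.copyMakeBorder(q,0,H-q.shape[0],0,4,0) for q in(a,b)]))
for k in('rosette','blank'):
    d={n:np.array(manip.search_frame(P[n],k)[0]['extent']) for n in P}
    def g(x):
        q=[]
        for n in P:
            u=proj(P[n],D+x);q.append(np.r_[u.min(0),u.max(0)]-d[n])
        return np.concatenate(q)
    r=least_squares(g,[.56,.2,.04],loss='soft_l1');print(k,'box',r.x,r.fun)
s=manip.state();from scipy.spatial.transform import Rotation as T
w,x,y,z=s['tool_rot'];print(T.from_quat([x,y,z,w]).as_matrix())
E
python3 m2.py
```

```text
ros [0.5785 0.2525 0.0549] [-0.2853  0.034  -0.2309 -0.1093] [(array([397.323, 202.82 ]), 159.3203125, 210.986612878507), (array([240.3262, 163.2534]), 68.8671875, 342.1887893448584)]
ros [0.5763 0.2558 0.04  ] [-0.4877  1.9383 -0.483   1.3288] [(array([397.323, 202.82 ]), 159.3203125, 207.34668839606456), (array([240.3262, 163.2534]), 68.8671875, 335.76063839008566)]
rosette box [0.5607 0.2713 0.0301] [ 1.2447 -2.0251 -1.4818  1.4879  1.7561 -0.3457 -2.0541  0.2869]
blank box [0.5646 0.1419 0.0311] [-1.085  -0.8126  0.3343  1.2432 -0.7445 -0.762   0.2242  0.6421]
[[-0.9669  0.255  -0.    ]
 [ 0.255   0.9669  0.    ]
 [ 0.      0.     -1.    ]]
```

View pics/d.png

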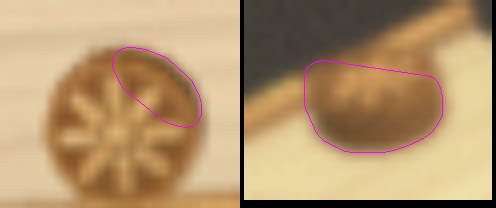

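The contours are off, but the patch is clear. In the top view the flower centre is at (236.1,169.2), with outline u 226.4–246.3 and upper v 158.0. In the scene view the flower centre is at (397.3,199.8), with outline u 389–406.3 and lower v 208.5. I'll fit to those.

```bash
cat > m3.py <<'E'
from fit import *
np.set_printoptions(precision=4,suppress=True)
P={n:snap(n) for n in('scene','top')};yaw=.044
c,s=np.cos(np.radians(25)),np.sin(np.radians(25))
Rz=np.array([[np.cos(yaw),-np.sin(yaw),0],[np.sin(yaw),np.cos(yaw),0],[0,0,1]]);Rt=Rz@np.array([[c,0,-s],[0,1,0],[s,0,c]])
D=np.vstack([circ(.03,0),circ(.03,.022)])@Rt.T;F=Rt@[0,0,.025]
def g(x):
    T,S=proj(P['top'],D+x),proj(P['scene'],D+x)
    return np.r_[proj(P['top'],F+x)[0]-[236.06,169.19],proj(P['scene'],F+x)[0]-[397.3,199.8],T[:,0].min()-226.4,T[:,0].max()-246.3,T[:,1].min()-158,S[:,0].min()-389,S[:,0].max()-406.3,S[:,1].max()-208.5]
r=least_squares(g,[.56,.26,.04]);print(r.x,r.fun)
r2=least_squares(lambda x:g([x[0],x[1],.036]),[.56,.26]);print(r2.x,r2.fun)
a=lambda v:Rz@np.array([v[0]+.0,v[1],0])
# expected from easel geometry: ledge: easel origin from high corners ~; back centre x along board
L=-.077/1+(.012+.03)*c
print('from easel local x',L,Rz.T@r.x-Rz.T@np.array([.6125,.2041,0]))
E
python3 m3.py
```

```text
[0.5662 0.2672 0.0357] [-0.2532  0.298  -0.191  -0.8145 -0.3008  0.3479 -0.3422 -0.216   0.1707
  0.9101]
[0.5663 0.2672] [-0.2452  0.2737 -0.1918 -0.8576 -0.2948  0.358  -0.3688 -0.2185  0.172
  0.8688]
from easel local x -0.038935072944460705 [-0.0434  0.0651  0.0357]
```

Emit:
{"fn": "arm_command", "kwargs": {"moves": [[1,[-0.79,-0.37,0],0],[1,[-0.79,-0.37,0],0],[1,[-0.79,-0.37,0],0],[1,[-0.79,-0.37,0],0]]}}

```text
time: 1.93
tool_pos: [0.2636, 0.5174, 0.2564]
tool_rot: [0.001, 0.131, 0.991, -0.001]
contact_force: [0.0, 1.1, -0.3]
gripper_width: 0.998
grasp_force: 0.0
```

Emit:
{"fn": "arm_command", "kwargs": {"moves": [[1,[-0.79,-0.37,0],0],[1,[-0.79,-0.37,0],0],[1,[-0.79,-0.37,0],0],[1,[-0.79,-0.37,0],0]]}}

```text
time: 2.27
tool_pos: [0.364, 0.4334, 0.2565]
tool_rot: [0.001, 0.131, 0.991, -0.001]
contact_force: [-0.9, 0.4, -0.3]
gripper_width: 0.999
grasp_force: 0.0
```

Emit:
{"fn": "arm_command", "kwargs": {"moves": [[1,[-0.79,-0.37,0],0],[1,[-0.79,-0.37,0],0],[1,[-0.79,-0.37,0],0],[1,[-0.79,-0.37,0],0]]}}

```text
time: 2.6
tool_pos: [0.4642, 0.3496, 0.2564]
tool_rot: [0.001, 0.131, 0.991, -0.001]
contact_force: [0.1, 0.0, -0.1]
gripper_width: 0.999
grasp_force: 0.0
```

Emit:
{"fn": "arm_command", "kwargs": {"moves": [[1,[-0.79,-0.37,0],-0.048],[1,[-0.79,-0.37,0],-0.048],[1,[-0.79,-0.37,0.6],-0.048],[1,[-0.79,-0.37,0.6],-0.048],[1,[-0.79,-0.37,0.6],-0.048],[1,[-0.79,-0.37,0.6],-0.048]]}}

```text
time: 3.1
tool_pos: [0.5589, 0.267, 0.1599]
tool_rot: [-0.005, -0.021, 1.0, -0.002]
contact_force: [-1.0, -0.7, -0.9]
gripper_width: 1.002
grasp_force: 0.0
```

Emit:
{"fn": "arm_command", "kwargs": {"moves": [[0.7,[0,0,0.2],0],[0.7,[0,0,0.4],0],[0.7,[0,0,0.5],0],[0.7,[0,0,0.5],0],[0.7,[0,0,0.5],0],[0.7,[0,0,0.5],0]]}}

```text
time: 3.6
tool_pos: [0.5622, 0.2701, 0.0941]
tool_rot: [0.002, -0.022, 1.0, 0.001]
contact_force: [0.5, 0.3, 0.7]
gripper_width: 0.852
grasp_force: 0.0
```

Run:
```python
from h import *
p=snap('top');a=p['frame'][140:190,205:270];q=snap('scene');b=q['frame'][170:220,365:430]
im=np.hstack([cv2.resize(x,None,fx=6,fy=6,interpolation=cv2.INTER_CUBIC) for x in(a,b)])
cv2.imwrite('pics/g1.png',im[...,::-1]);s=manip.state();print(s['tool_pos'],s['contact_force'],s['gripper_width'])
print([proj(k,[s['tool_pos']+[0,0,-.02]]) for k in(p,q)])
```

```text
[0.56252028 0.26986516 0.09430311] [-0.58614024  0.93745063 -0.15593466] 0.8496631593120342
[array([[233.83767555, 166.57363481]]), array([[399.60409191, 197.05192009]])]
```

View pics/g1.png

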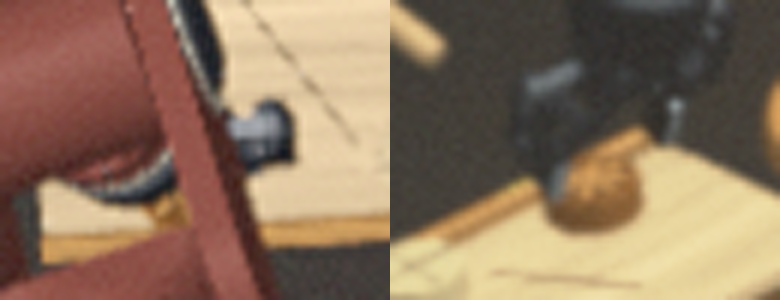

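The scene view shows the near fingertip at about (392.5,203), beside the rosette's −y rim, and straddling looks right. I correct about 3 mm and go down in feeling steps.

Emit:
{"fn": "arm_command", "kwargs": {"moves": [[0.65,[0.017,-0.02,0.03],0],[0.65,[0.017,-0.02,0.06],0],[0.65,[0.017,-0.02,0.06],0],[0.65,[0.017,-0.02,0.06],0]]}}

```text
time: 4.03
tool_pos: [0.5582, 0.2655, 0.0818]
tool_rot: [-0.0, -0.022, 1.0, -0.0]
contact_force: [-0.6, -0.4, 0.1]
gripper_width: 0.823
grasp_force: 0.0
```

Emit:
{"fn": "arm_command", "kwargs": {"moves": [[0.65,[0,0,0.02],0],[0.65,[0,0,0.04],0],[0.65,[0,0,0.04],0]]}}

```text
time: 4.28
tool_pos: [0.5582, 0.2655, 0.0754]
tool_rot: [-0.001, -0.022, 1.0, -0.0]
contact_force: [0.6, 0.2, -0.5]
gripper_width: 0.824
grasp_force: 0.0
```

Emit:
{"fn": "arm_command", "kwargs": {"moves": [[0.65,[0,0,0.02],0],[0.65,[0,0,0.02],0]]}}

```text
time: 4.45
tool_pos: [0.5583, 0.2656, 0.0726]
tool_rot: [-0.0, -0.022, 1.0, -0.0]
contact_force: [0.1, -0.4, 0.9]
gripper_width: 0.827
grasp_force: 0.0
```

Emit:
{"fn": "arm_command", "kwargs": {"moves": [[0.65,[0,0,0.01],0],[0.65,[0,0,0.02],0]]}}

```text
time: 4.62
tool_pos: [0.5588, 0.2658, 0.0703]
tool_rot: [0.0, -0.022, 1.0, 0.0]
contact_force: [0.7, 0.3, -0.1]
gripper_width: 0.821
grasp_force: 0.0
```

Emit:
{"fn": "arm_command", "kwargs": {"moves": [[0.65,[0,0,0.01],0],[0.65,[0,0,0.015],0]]}}

```text
time: 4.78
tool_pos: [0.5585, 0.2657, 0.0678]
tool_rot: [-0.0, -0.022, 1.0, -0.0]
contact_force: [0.4, -0.1, -0.1]
gripper_width: 0.826
grasp_force: 0.0
```

Emit:
{"fn": "arm_command", "kwargs": {"moves": [[0.65,[0,0,0.01],0],[0.65,[0,0,0.015],0]]}}

```text
time: 4.95
tool_pos: [0.5586, 0.2657, 0.0656]
tool_rot: [-0.0, -0.022, 1.0, -0.0]
contact_force: [-0.2, -0.8, 0.1]
gripper_width: 0.826
grasp_force: 0.0
```

Emit:
{"fn": "arm_command", "kwargs": {"moves": [[0.65,[0,0,0.01],0],[0.65,[0,0,0.015],0]]}}

```text
time: 5.12
tool_pos: [0.5586, 0.2657, 0.0634]
tool_rot: [-0.0, -0.022, 1.0, -0.0]
contact_force: [-0.4, -0.6, -0.1]
gripper_width: 0.829
grasp_force: 0.0
```

Emit:
{"fn": "arm_command", "kwargs": {"moves": [[0.65,[0,0,0.01],0],[0.65,[0,0,0.01],0]]}}

```text
time: 5.28
tool_pos: [0.5584, 0.2657, 0.0617]
tool_rot: [-0.0, -0.022, 1.0, -0.0]
contact_force: [0.2, 0.1, 0.1]
gripper_width: 0.824
grasp_force: 0.0
```

Emit:
{"fn": "arm_command", "kwargs": {"moves": [[0.65,[0,0,0.01],0],[0.65,[0,0,0.01],0]]}}

```text
time: 5.45
tool_pos: [0.5585, 0.2657, 0.0603]
tool_rot: [-0.0, -0.022, 1.0, -0.0]
contact_force: [0.1, -0.5, -0.7]
gripper_width: 0.821
grasp_force: 0.0
```

Emit:
{"fn": "arm_command", "kwargs": {"moves": [[0.65,[0,0,0.01],0],[0.65,[0,0,0.01],0]]}}

```text
time: 5.62
tool_pos: [0.5585, 0.2657, 0.0588]
tool_rot: [-0.0, -0.022, 1.0, -0.0]
contact_force: [0.4, -0.5, -0.1]
gripper_width: 0.824
grasp_force: 0.0
```

Emit:
{"fn": "arm_command", "kwargs": {"moves": [[0.65,[0,0,0.01],0],[0.65,[0,0,0.01],0]]}}

```text
time: 5.78
tool_pos: [0.5588, 0.2658, 0.0575]
tool_rot: [0.0, -0.022, 1.0, 0.0]
contact_force: [-0.3, -0.1, -0.1]
gripper_width: 0.828
grasp_force: 0.2
```

Emit:
{"fn": "arm_command", "kwargs": {"moves": [[0.65,[0,0,0.01],0],[0.65,[0,0,0.01],0]]}}

```text
time: 5.95
tool_pos: [0.5589, 0.2658, 0.0573]
tool_rot: [-0.0, -0.022, 1.0, -0.0]
contact_force: [-2.8, -1.2, 5.7]
gripper_width: 0.823
grasp_force: 3.4
```

Emit:
{"fn": "arm_command", "kwargs": {"moves": [[0.65,[0,0,0.01],0],[0.65,[0,0,0.01],0]]}}

```text
time: 6.12
tool_pos: [0.559, 0.2659, 0.0571]
tool_rot: [-0.0, -0.022, 1.0, -0.0]
contact_force: [-7.1, -2.2, 12.4]
gripper_width: 0.826
grasp_force: 7.4
```

Emit:
{"fn": "arm_command", "kwargs": {"moves": [[0.65,[0.0,0,-0.06],0],[0.65,[0,0,-0.06],0],[0.65,[-0.005,0.005,-0.06],0],[0.4,[-0.005,0.005,-0.06],0]]}}

```text
time: 6.45
tool_pos: [0.5594, 0.2667, 0.0634]
tool_rot: [0.0, -0.022, 1.0, 0.0]
contact_force: [0.5, 0.6, 0.1]
gripper_width: 0.708
grasp_force: 0.5
```

Emit:
{"fn": "arm_command", "kwargs": {"moves": [[0.3,[0,0,0],0],[0.0,[0,0,0],0],[-0.3,[0,0,0],0],[-0.5,[0,0,0],0],[-0.5,[0,0,0],0],[-0.5,[0,0,0],0]]}}

```text
time: 6.95
tool_pos: [0.5597, 0.2667, 0.064]
tool_rot: [0.0, -0.022, 1.0, 0.0]
contact_force: [-1.2, 1.1, 4.1]
gripper_width: 0.68
grasp_force: 64.3
```

Emit:
{"fn": "arm_command", "kwargs": {"moves": [[-0.5,[0,0,-0.03],0],[-0.5,[0,0,-0.1],0],[-0.5,[0,0,-0.25],0],[-0.5,[0,0,-0.45],0],[-0.5,[0,0,-0.65],0],[-0.5,[0,0,-0.65],0],[-0.5,[0,0,-0.65],0]]}}

```text
time: 7.53
tool_pos: [0.5608, 0.2669, 0.1642]
tool_rot: [0.003, -0.022, 1.0, 0.001]
contact_force: [-0.9, -0.0, -1.4]
gripper_width: 0.676
grasp_force: 64.1
```

Run:
```python
from h import *
q=snap('scene');p=snap('top');a=p['frame'][135:195,205:275];b=q['frame'][150:210,360:430]
im=np.hstack([cv2.resize(x,None,fx=5.5,fy=5.5,interpolation=cv2.INTER_CUBIC) for x in(a,b)])
cv2.imwrite('pics/g2.png',im[...,::-1]);s=manip.state();print(s['tool_pos'],s['contact_force'],s['gripper_width'],s['grasp_force'])
```

```text
[0.55868134 0.26621189 0.16016196] [-0.82237541 -0.45877738 -0.09475137] 0.680303290452853 64.14699196815491
```

View pics/g2.png

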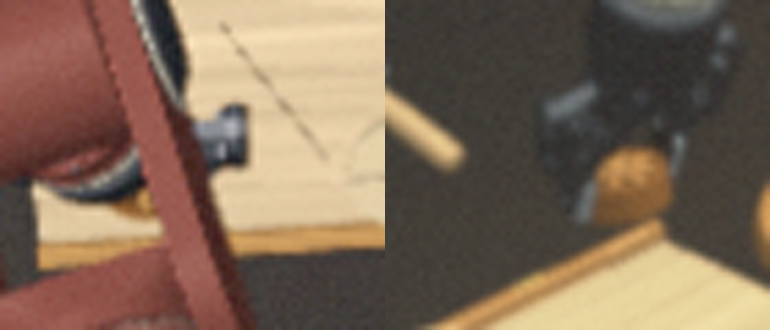

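The rosette is held between the fingers at about (403,183) in the scene view, still tilted and clear of the ledge. Carrying it to the nest.

Emit:
{"fn": "arm_command", "kwargs": {"moves": [[-0.5,[0,-0.15,0],0],[-0.5,[0,-0.35,0],0],[-0.5,[0,-0.55,0],0],[-0.5,[0,-0.76,0],0]]}}

```text
time: 7.97
tool_pos: [0.5627, 0.1516, 0.1584]
tool_rot: [-0.002, -0.022, 1.0, -0.0]
contact_force: [0.6, -0.4, -1.1]
gripper_width: 0.683
grasp_force: 64.3
```

Emit:
{"fn": "arm_command", "kwargs": {"moves": [[-0.5,[0,-0.2,0],0],[-0.5,[0,-0.4,0],0],[-0.5,[0,-0.6,0],0],[-0.5,[0,-0.76,0],0]]}}

```text
time: 8.3
tool_pos: [0.5678, 0.0367, 0.1586]
tool_rot: [-0.002, -0.021, 1.0, -0.0]
contact_force: [-0.4, 0.4, -1.5]
gripper_width: 0.683
grasp_force: 64.3
```

Emit:
{"fn": "arm_command", "kwargs": {"moves": [[-0.5,[0,-0.2,0],0],[-0.5,[0,-0.4,0],0],[-0.5,[0,-0.6,0],0],[-0.5,[0,-0.75,0],0]]}}

```text
time: 8.63
tool_pos: [0.5728, -0.0756, 0.1586]
tool_rot: [-0.002, -0.021, 1.0, 0.0]
contact_force: [0.8, 0.1, -0.6]
gripper_width: 0.681
grasp_force: 64.3
```

Emit:
{"fn": "arm_command", "kwargs": {"moves": [[-0.5,[0,-0.2,0],0],[-0.5,[0,-0.4,0],0],[-0.5,[0,-0.6,0],0],[-0.5,[-0.02,-0.75,0],0],[-0.5,[-0.02,-0.75,0],0],[-0.5,[-0.02,-0.75,0],0],[-0.5,[-0.02,-0.75,0],0],[-0.5,[-0.02,-0.75,0],0]]}}

```text
time: 9.3
tool_pos: [0.5816, -0.1847, 0.1598]
tool_rot: [-0.001, -0.022, 1.0, 0.001]
contact_force: [0.1, 0.6, -0.5]
gripper_width: 0.678
grasp_force: 64.3
```

Run:
```python
from h import *
q=snap('scene');p=snap('top');a=p['frame'][115:205,335:430];b=q['frame'][215:305,240:335]
im=np.hstack([cv2.resize(x,None,fx=4.2,fy=4.2,interpolation=cv2.INTER_CUBIC) for x in(a,b)])
cv2.imwrite('pics/g3.png',im[...,::-1]);s=manip.state();print(s['tool_pos'],s['contact_force'],s['gripper_width'],s['grasp_force'],s['time'])
print('tcp-.02 proj',[proj(k,[s['tool_pos']+[0,0,-.01]]) for k in(p,q)])
```

```text
[ 0.58192175 -0.18473561  0.16050042] [-0.10824214  0.29261713 -1.51499237] 0.6805597409621074 64.25387263298035 9.4
tcp-.02 proj [array([[388.4706235 , 152.32049837]]), array([[281.46849147, 239.99653683]])]
```

View pics/g3.png

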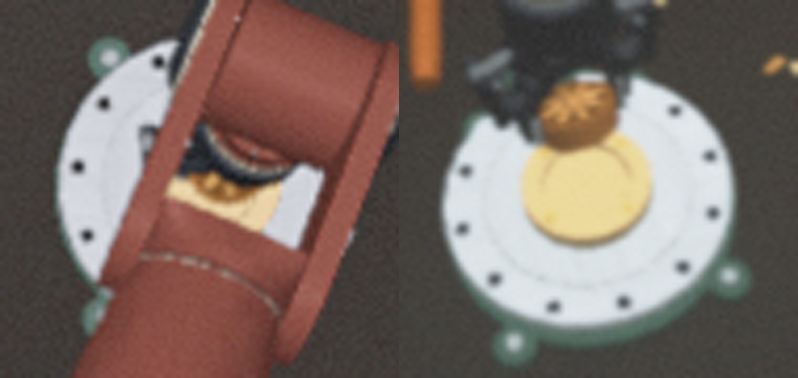

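The scene view shows the rosette held at about (284,239), flower up, above and short of the nest centre as expected for its height. I check it against a model for tilt and centring.

Run:
```python
from fit import *
np.set_printoptions(precision=1,suppress=True)
q=snap('scene');s=manip.state();yaw=.044;a=.0154
print('obs flower 283.8,239.5  L 273.1 R~292.6 T~234 B 250.7')
for th in(0,15,25,35):
    c,sn=np.cos(np.radians(th)),np.sin(np.radians(th))
    Rz=np.array([[np.cos(yaw),-np.sin(yaw),0],[np.sin(yaw),np.cos(yaw),0],[0,0,1]]);Rt=Rz@np.array([[c,0,-sn],[0,1,0],[sn,0,c]])
    G=s['tool_pos']+[0,0,-.0100]
    D=(np.vstack([circ(.03,-a),circ(.03,.022-a)]))@Rt.T+G
    u=proj(q,D);print(th,'flower',proj(q,G+Rt@[0,0,.025-a]),'box',u.min(0),u.max(0))
```

```text
obs flower 283.8,239.5  L 273.1 R~292.6 T~234 B 250.7
0 flower [[281.1 238.2]] box [271.1 230.5] [291.9 251.4]
15 flower [[280.8 237.6]] box [271.1 231.5] [292.3 250.9]
25 flower [[280.6 237.4]] box [271.1 232.4] [292.5 250.3]
35 flower [[280.4 237.2]] box [271.2 233.1] [292.7 249.7]
```

Emit:
{"fn": "arm_command", "kwargs": {"moves": [[-0.5,[0,-0.01,0.1],0],[-0.5,[0,-0.01,0.2],0],[-0.5,[0,-0.01,0.3],0],[-0.5,[0,-0.01,0.36],0],[-0.5,[0,-0.01,0.36],0],[-0.5,[0,-0.01,0.36],0],[-0.5,[0,-0.01,0.36],0]]}}

```text
time: 10.03
tool_pos: [0.5829, -0.1875, 0.1081]
tool_rot: [0.001, -0.022, 1.0, -0.0]
contact_force: [-0.1, -0.4, -0.3]
gripper_width: 0.677
grasp_force: 64.3
```

```bash
cat > ov.py <<'E'
from fit import *
np.set_printoptions(precision=4,suppress=True)
q=snap('scene');s=manip.state();print(s['tool_pos'],s['contact_force'])
yaw=.044;a=.0154;th=np.radians(25);c,sn=np.cos(th),np.sin(th)
Rz=np.array([[np.cos(yaw),-np.sin(yaw),0],[np.sin(yaw),np.cos(yaw),0],[0,0,1]]);Rt=Rz@np.array([[c,0,-sn],[0,1,0],[sn,0,c]])
G=s['tool_pos']+[0,0,-.010]
l,t,w,h,S=252,222,72,62,9
im=cv2.resize(q['frame'][t:t+h,l:l+w],None,fx=S,fy=S,interpolation=cv2.INTER_CUBIC)[...,::-1].copy()
def dr(X,col):
    u=((proj(q,X)-[l,t]+.5)*S).astype(np.int32);cv2.polylines(im,[u],True,col,1)
N=np.array([.582,-.1868,.058])
dr(circ(.05,0)+N,(255,0,0));dr(circ(.033,0)+N,(255,0,0))
for z in(0,.022):dr(circ(.03,z-a)@Rt.T+G,(255,0,255))
dr(circ(.003,.025-a)@Rt.T+G,(255,0,255))
cv2.imwrite('pics/g4.png',im)
# nest from scene alone and top alone with nominal heights (start-view centroids)
M=np.vstack([circ(.05,-.018),circ(.05,0)]);p=snap('top')
for nm,pp,o,od in(('scene',q,[284.2142,258.8246],[284.5645,262.2099]),('top',p,[385.2152,157.9596],[384.3772,158.2109])):
    f=lambda x:hullc(pp,M+[x[0],x[1],.058])[0]-o;g=lambda x:hullc(pp,circ(.11,.04)+[x[0],x[1],0])[0]-od
    print(nm,least_squares(f,[.58,-.18]).x,least_squares(g,[.58,-.18]).x)
E
python3 ov.py
```

```text
[ 0.5831 -0.1877  0.1084] [ 0.5624  0.2773 -1.0307]
scene [ 0.5842 -0.1866] [ 0.5861 -0.1872]
top [ 0.581  -0.1874] [ 0.5826 -0.1865]
```

View pics/g4.png

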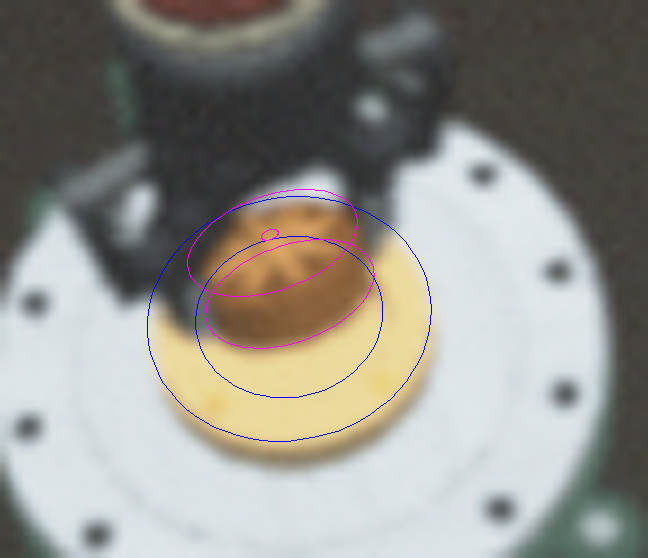

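The overlay shows the rosette outline matching the kinematic model (lower edge 347 vs 348, right edge 373 vs 375). The nest appears about 0.8 px right and down of its model, so the target is about (.584,−.1868). I lower with force checks.

Emit:
{"fn": "arm_command", "kwargs": {"moves": [[-0.5,[-0.007,0.006,0.03],0],[-0.5,[-0.007,0.006,0.07],0],[-0.5,[-0.007,0.006,0.07],0],[-0.5,[-0.007,0.006,0.07],0]]}}

```text
time: 10.47
tool_pos: [0.5828, -0.1862, 0.0957]
tool_rot: [-0.001, -0.022, 1.0, 0.0]
contact_force: [-0.3, 0.3, -0.5]
gripper_width: 0.681
grasp_force: 64.3
```

Emit:
{"fn": "arm_command", "kwargs": {"moves": [[-0.5,[0,0,0.015],0],[-0.5,[0,0,0.025],0],[-0.5,[0,0,0.025],0]]}}

```text
time: 10.72
tool_pos: [0.5831, -0.1864, 0.0924]
tool_rot: [-0.0, -0.022, 1.0, 0.0]
contact_force: [0.2, 0.2, -1.9]
gripper_width: 0.68
grasp_force: 64.3
```

Emit:
{"fn": "arm_command", "kwargs": {"moves": [[-0.5,[0,0,0.01],0],[-0.5,[0,0,0.02],0],[-0.5,[0,0,0.02],0]]}}

```text
time: 10.97
tool_pos: [0.5831, -0.1864, 0.0894]
tool_rot: [-0.0, -0.022, 1.0, 0.0]
contact_force: [-0.2, -0.4, -1.0]
gripper_width: 0.682
grasp_force: 64.3
```

Emit:
{"fn": "arm_command", "kwargs": {"moves": [[-0.5,[0,0,0.01],0],[-0.5,[0,0,0.015],0],[-0.5,[0,0,0.015],0]]}}

```text
time: 11.22
tool_pos: [0.5834, -0.1865, 0.0876]
tool_rot: [0.0, -0.022, 1.0, -0.0]
contact_force: [-0.2, -0.3, -0.7]
gripper_width: 0.679
grasp_force: 64.3
```

Emit:
{"fn": "arm_command", "kwargs": {"moves": [[-0.5,[0,0,0.01],0],[-0.5,[0,0,0.015],0],[-0.5,[0,0,0.015],0]]}}

```text
time: 11.47
tool_pos: [0.5838, -0.1866, 0.0867]
tool_rot: [0.0, -0.022, 1.0, -0.0]
contact_force: [-2.6, 1.7, 5.1]
gripper_width: 0.68
grasp_force: 64.7
```

Emit:
{"fn": "arm_command", "kwargs": {"moves": [[-0.5,[0,0,0.01],0],[-0.5,[0,0,0.015],0],[-0.5,[0,0,0.015],0]]}}

```text
time: 11.72
tool_pos: [0.5843, -0.1866, 0.0861]
tool_rot: [0.001, -0.022, 1.0, -0.0]
contact_force: [-4.2, 2.7, 12.9]
gripper_width: 0.68
grasp_force: 65.4
```

Emit:
{"fn": "arm_command", "kwargs": {"moves": [[-0.5,[0,0,0.01],0],[-0.5,[0,0,0.015],0],[-0.5,[0,0,0.015],0]]}}

```text
time: 11.97
tool_pos: [0.5853, -0.1867, 0.0852]
tool_rot: [0.002, -0.022, 1.0, -0.0]
contact_force: [-3.6, 4.0, 15.8]
gripper_width: 0.682
grasp_force: 66.4
```

Emit:
{"fn": "arm_command", "kwargs": {"moves": [[-0.5,[0,0,0.01],0],[-0.5,[0,0,0.02],0],[-0.5,[0,0,0.02],0]]}}

```text
time: 12.22
tool_pos: [0.5868, -0.1868, 0.0835]
tool_rot: [0.004, -0.022, 1.0, -0.001]
contact_force: [-0.7, 5.0, 17.0]
gripper_width: 0.68
grasp_force: 67.8
```

Emit:
{"fn": "arm_command", "kwargs": {"moves": [[-0.5,[0,0,0.01],0],[-0.5,[0,0,0.02],0],[-0.5,[0,0,0.02],0]]}}

```text
time: 12.47
tool_pos: [0.5883, -0.1869, 0.0817]
tool_rot: [0.006, -0.022, 1.0, -0.001]
contact_force: [1.4, 6.6, 19.9]
gripper_width: 0.68
grasp_force: 69.4
```

Emit:
{"fn": "arm_command", "kwargs": {"moves": [[-0.5,[0.01,0.005,0.01],0],[-0.5,[0.02,0.008,0.02],0],[-0.5,[0.02,0.008,0.02],0]]}}

```text
time: 12.72
tool_pos: [0.588, -0.1868, 0.0817]
tool_rot: [0.009, -0.022, 1.0, -0.002]
contact_force: [5.4, 6.2, 25.7]
gripper_width: 0.675
grasp_force: 70.1
```

Emit:
{"fn": "arm_command", "kwargs": {"moves": [[-0.5,[0.005,0.004,0.01],0],[-0.5,[0.01,0.008,0.02],0],[-0.5,[0.01,0.008,0.02],0]]}}

```text
time: 12.97
tool_pos: [0.5886, -0.1867, 0.0804]
tool_rot: [0.012, -0.022, 1.0, -0.004]
contact_force: [8.2, 3.8, 26.9]
gripper_width: 0.682
grasp_force: 71.4
```

Emit:
{"fn": "arm_command", "kwargs": {"moves": [[-0.5,[0.015,0,0],0],[-0.5,[0.03,0,0],0],[-0.5,[0.03,0,0.0],0]]}}

```text
time: 13.22
tool_pos: [0.5857, -0.1874, 0.0809]
tool_rot: [0.014, -0.022, 1.0, -0.004]
contact_force: [12.9, 3.8, 25.1]
gripper_width: 0.68
grasp_force: 71.0
```

```bash
sed -i "s#pics/g4#pics/g5#; s/radians(25)/radians(10)/" ov.py; python3 ov.py|head -1
```

```text
[ 0.5857 -0.1875  0.0809] [13.7293  2.2717 23.5379]
```

View pics/g5.png

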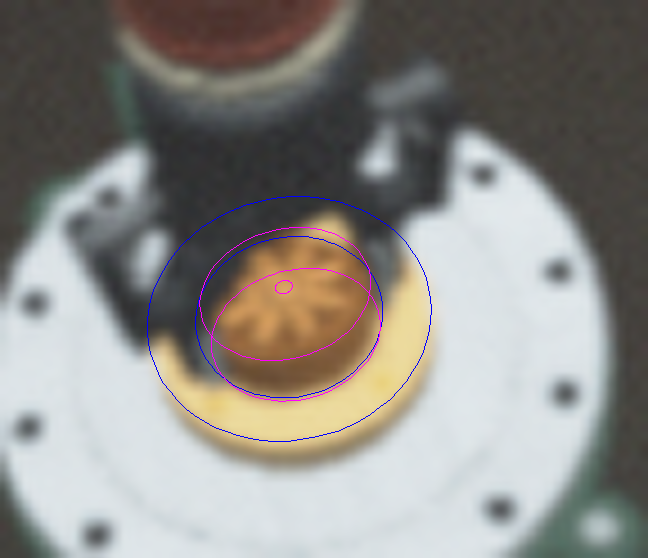

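The view shows the rosette nearly level inside the pocket outline, hub at about (285,254) in image px, flower up. I press a little more, then let go gently.

Emit:
{"fn": "arm_command", "kwargs": {"moves": [[-0.5,[-0.005,0,0.01],0],[-0.5,[-0.005,0,0.02],0],[-0.5,[-0.005,0,0.03],0],[-0.5,[-0.005,0,0.03],0]]}}

```text
time: 13.65
tool_pos: [0.5869, -0.1876, 0.0788]
tool_rot: [0.014, -0.022, 1.0, -0.004]
contact_force: [6.9, 5.1, 35.8]
gripper_width: 0.68
grasp_force: 74.4
```

Emit:
{"fn": "arm_command", "kwargs": {"moves": [[-0.5,[0,0,0.01],0],[-0.5,[0,0,0.02],0],[-0.5,[0,0,0.02],0]]}}

```text
time: 13.9
tool_pos: [0.587, -0.1878, 0.0782]
tool_rot: [0.013, -0.022, 1.0, -0.004]
contact_force: [-0.4, 6.6, 48.0]
gripper_width: 0.682
grasp_force: 84.3
```

Emit:
{"fn": "arm_command", "kwargs": {"moves": [[-0.5,[0,0,-0.02],0],[-0.5,[0,0,-0.035],0],[-0.5,[0,0,-0.035],0]]}}

```text
time: 14.15
tool_pos: [0.5858, -0.1878, 0.0786]
tool_rot: [0.013, -0.021, 1.0, -0.005]
contact_force: [9.8, 1.4, 24.1]
gripper_width: 0.682
grasp_force: 78.1
```

Emit:
{"fn": "arm_command", "kwargs": {"moves": [[0.4,[0,0,0],0],[0.5,[0,0,0],0],[0.7,[0,0,0],0],[0.8,[0,0,0],0],[0.8,[0,0,0],0]]}}

```text
time: 14.57
tool_pos: [0.5807, -0.1883, 0.0733]
tool_rot: [0.007, -0.021, 1.0, -0.004]
contact_force: [4.2, -5.7, 13.3]
gripper_width: 0.9
grasp_force: 6.7
```

Emit:
{"fn": "arm_command", "kwargs": {"moves": [[0.9,[0,0,-0.04],0],[0.9,[0,0,-0.08],0],[0.9,[0,0,-0.2],0],[0.9,[0,0,-0.45],0],[0.9,[0,0,-0.7],0],[0.9,[0,0,-0.7],0],[0.9,[0,0,-0.7],0]]}}

```text
time: 15.15
tool_pos: [0.5763, -0.1849, 0.1748]
tool_rot: [0.002, -0.022, 1.0, -0.001]
contact_force: [-0.4, -0.1, -0.9]
gripper_width: 0.949
grasp_force: 0.0
```

Emit:
{"fn": "arm_command", "kwargs": {"moves": [[0.9,[0.2,0,0],0],[0.9,[0.4,0,0],0],[0.9,[0.6,0,0],0],[0.9,[0.62,0.13,0],0],[0.9,[0.62,0.13,0],0],[0.9,[0.62,0.13,0],0]]}}

```text
time: 15.65
tool_pos: [0.4801, -0.1683, 0.1698]
tool_rot: [-0.001, -0.022, 1.0, 0.001]
contact_force: [1.1, 0.2, 0.1]
gripper_width: 0.949
grasp_force: 0.0
```

```bash
cat > m4.py <<'E'
from fit import *
np.set_printoptions(precision=4,suppress=True)
q=snap('scene');p=snap('top');s=manip.state();print(s['tool_pos'],s['tool_rot'],s['contact_force'],s['time'])
l,t,w,h,S=252,222,66,62,8
im=cv2.resize(q['frame'][t:t+h,l:l+w],None,fx=S,fy=S,interpolation=cv2.INTER_CUBIC)[...,::-1].copy()
def dr(X,col):
    u=((proj(q,X)-[l,t]+.5)*S).astype(np.int32);cv2.polylines(im,[u],True,col,1)
N=np.array([.5842,-.1862,.051])
dr(circ(.05,.007)+N,(255,0,0));dr(circ(.03,.022)+N,(255,0,255));dr(circ(.03,.007)+N,(255,0,255))
b=cv2.resize(p['frame'][130:192,365:395+12],None,fx=6,fy=8,interpolation=cv2.INTER_CUBIC)[...,::-1]
cv2.imwrite('pics/g6.png',np.hstack([im,b]))
E
python3 m4.py
```

```text
[ 0.4812 -0.1691  0.1708] [-0.0005 -0.0222  0.9998  0.0002] [-0.7163 -0.9786 -0.5162] 15.75
```

View pics/g6.png

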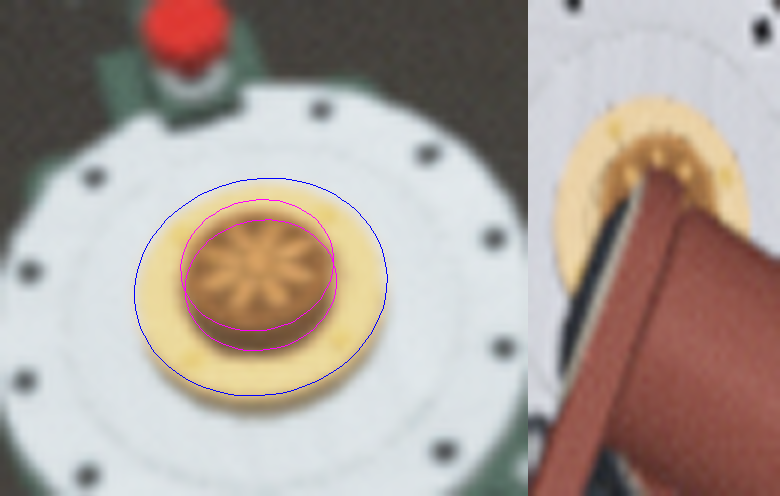

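The scene view shows the rosette in the pocket, flower up. Its silhouette (L 184, R 338, bottom 350) matches the seated model (181, 337, 351). I check the seating numerically from the contour.

```bash
cat > m5.py <<'E'
from fit import *
from scipy.ndimage import map_coordinates as mc
np.set_printoptions(precision=4,suppress=True)
q=snap('scene');f=cv2.GaussianBlur(q['frame'].astype(float),(0,0),.5);ch=f[...,0]  # red: rosette dark, nest bright, board grey
def hull(X): return cv2.convexHull(proj(q,X).astype(np.float32))[:,0]
N0=np.array([.5842,-.1862,.051])
def edge(c,rmin,rmax,val,sgn):
    out=[]
    for a in np.arange(0,2*np.pi,np.pi/36):
        r=np.arange(rmin,rmax,.05);u=c[0]+r*np.cos(a);v=c[1]+r*np.sin(a)
        I=mc(val,[v,u],order=1);g=np.gradient(I)*sgn;i=g.argmax();out.append([u[i],v[i]])
    return np.array(out)
def res(x,model,E):
    h=hull(model(x)).reshape(-1,1,2);return np.array([cv2.pointPolygonTest(h,(float(a),float(b)),True) for a,b in E])
cr=proj(q,N0+[0,0,.012])[0];E=edge(cr,7,13,ch,1)
seat=lambda x:np.vstack([circ(.03,.007 if x[2]>-.99 else .007),circ(.03,.022)])
def ros(x):  # x,y,dz,tiltx,tilty ; visible part: from nest top up
    R=cv2.Rodrigues(np.array([x[3],x[4],0.]))[0]
    lo=circ(.03,.007-x[2]) if 1 else 0
    return np.vstack([lo,circ(.03,.022)])@R.T+[x[0],x[1],.051+x[2]]
r=least_squares(lambda x:res([x[0],x[1],x[2],0,0],ros,E),[*N0[:2],.001],loss='soft_l1',f_scale=.3);print('level',r.x,r.cost)
r=least_squares(lambda x:res([x[0],x[1],0,0,0],ros,E),[*N0[:2]],loss='soft_l1',f_scale=.3);print('seated',r.x,r.cost,r.fun[::6])
r=least_squares(lambda x:res([x[0],x[1],0,x[2],x[3]],ros,E),[*N0[:2],0,0],loss='soft_l1',f_scale=.3);print('tilt',r.x,r.cost)
# nest outer: blue minus? use saturation-like channel (red-blue): nest yellow vs grey plate
E2=edge(proj(q,N0+[0,0,.002])[0],13,21,f[...,0]-f[...,2],-1)
nest=lambda x:np.vstack([circ(.05,.04),circ(.05,.058)])+[x[0],x[1],0]
r=least_squares(lambda x:res(x,nest,E2),N0[:2],loss='soft_l1',f_scale=.3);print('nest',r.x,r.cost)
# knob, red centroid both views impossible if top hidden: scene only at z .101
o=blob(q,(264,216,287,238),red)[0]
K=np.vstack([circ(.017,-.007),circ(.017,.007),circ(.010,.011)])
print('knob',least_squares(lambda x:hullc(q,K+[x[0],x[1],.101])[0]-o,[.48,-.17]).x)
E
python3 m5.py
```

```text
level [ 0.5826 -0.1862 -0.0222] 3.5640365821719984
seated [ 0.5878 -0.1879] 7.132479986401086 [ 0.2546  0.3974 -0.0074  0.2779  0.2447 -0.0338  0.6922  0.3228  0.4267
  0.6861  0.7825  0.2463]
tilt [ 0.5883 -0.1878  0.0014 -0.0024] 6.860589925052941
nest [ 0.5838 -0.1867] 11.740604913189053
knob [ 0.4857 -0.1708]
```

Tilt fits as zero. To be sure it's home, I'll press gently on the +x side of the face with closed fingers, which also measures its height.

Emit:
{"fn": "arm_command", "kwargs": {"moves": [[-1,[-0.2,-0.05,0],0],[-1,[-0.4,-0.1,0],0],[-1,[-0.6,-0.16,0],0],[-1,[-0.78,-0.16,0],0],[-1,[-0.78,-0.16,0.1],0],[-1,[-0.78,-0.16,0.2],0],[-1,[-0.78,-0.16,0.35],0],[-1,[-0.78,-0.16,0.38],0],[-1,[-0.78,-0.16,0.38],0],[-1,[-0.78,-0.16,0.38],0]]}}

```text
time: 16.63
tool_pos: [0.5994, -0.1881, 0.1145]
tool_rot: [-0.0, -0.022, 1.0, 0.0]
contact_force: [0.3, -0.1, 0.5]
gripper_width: -0.001
grasp_force: 0.0
```

Emit:
{"fn": "arm_command", "kwargs": {"moves": [[-1,[0,0,0.02],0],[-1,[0,0,0.03],0],[-1,[0,0,0.03],0]]}}

```text
time: 16.88
tool_pos: [0.5995, -0.1881, 0.1109]
tool_rot: [0.001, -0.022, 1.0, -0.0]
contact_force: [0.4, -1.2, 0.4]
gripper_width: -0.002
grasp_force: 0.0
```

Emit:
{"fn": "arm_command", "kwargs": {"moves": [[-1,[0,0,0.01],0],[-1,[0,0,0.02],0],[-1,[0,0,0.02],0]]}}

```text
time: 17.13
tool_pos: [0.599, -0.1879, 0.107]
tool_rot: [-0.0, -0.022, 1.0, 0.0]
contact_force: [-0.2, 0.7, 0.0]
gripper_width: 0.001
grasp_force: 0.0
```

Emit:
{"fn": "arm_command", "kwargs": {"moves": [[-1,[0,0,0.01],0],[-1,[0,0,0.015],0],[-1,[0,0,0.015],0]]}}

```text
time: 17.38
tool_pos: [0.5996, -0.1881, 0.1055]
tool_rot: [0.001, -0.022, 1.0, -0.0]
contact_force: [0.9, 0.4, 2.1]
gripper_width: 0.0
grasp_force: 1.2
```

Emit:
{"fn": "arm_command", "kwargs": {"moves": [[-1,[0,0,0.01],0],[-1,[0,0,0.01],0],[-1,[0,0,0.01],0]]}}

```text
time: 17.63
tool_pos: [0.6004, -0.1885, 0.105]
tool_rot: [0.002, -0.022, 1.0, -0.001]
contact_force: [1.1, -0.3, 5.8]
gripper_width: 0.001
grasp_force: 2.7
```

Emit:
{"fn": "arm_command", "kwargs": {"moves": [[-1,[0,0,0.01],0],[-1,[0,0,0.01],0],[-1,[0,0,0.01],0]]}}

```text
time: 17.88
tool_pos: [0.6012, -0.1888, 0.1048]
tool_rot: [0.003, -0.022, 1.0, -0.001]
contact_force: [0.3, -0.5, 7.5]
gripper_width: -0.0
grasp_force: 4.2
```

Emit:
{"fn": "arm_command", "kwargs": {"moves": [[-1,[0,0,0.015],0],[-1,[0,0,0.03],0],[-1,[0,0,0.03],0]]}}

```text
time: 18.13
tool_pos: [0.6022, -0.1893, 0.1046]
tool_rot: [0.003, -0.022, 1.0, -0.002]
contact_force: [-7.3, 2.6, 26.4]
gripper_width: 0.002
grasp_force: 12.9
```

Emit:
{"fn": "arm_command", "kwargs": {"moves": [[-1,[0,0,-0.1],0],[-1,[0,0,-0.12],0],[-1,[0.22,0.0,-0.12],0],[-1,[0.22,0,-0.08],0],[-1,[0.22,0,-0.05],0],[-1,[0.22,0,-0.045],0],[-1,[0.22,0,-0.045],0]]}}

```text
time: 18.72
tool_pos: [0.5662, -0.1892, 0.1031]
tool_rot: [-0.0, -0.022, 1.0, 0.0]
contact_force: [0.5, -0.1, 0.5]
gripper_width: -0.002
grasp_force: 0.0
```

Emit:
{"fn": "arm_command", "kwargs": {"moves": [[-1,[0,0,0.01],0],[-1,[0,0,0.01],0],[-1,[0,0,0.01],0]]}}

```text
time: 18.97
tool_pos: [0.5667, -0.1894, 0.1027]
tool_rot: [0.0, -0.022, 1.0, -0.0]
contact_force: [-0.9, 0.7, -0.5]
gripper_width: -0.003
grasp_force: 0.0
```

Emit:
{"fn": "arm_command", "kwargs": {"moves": [[-1,[0,0,0.01],0],[-1,[0,0,0.01],0],[-1,[0,0,0.01],0]]}}

```text
time: 19.22
tool_pos: [0.5665, -0.1895, 0.1013]
tool_rot: [0.0, -0.022, 1.0, -0.0]
contact_force: [-0.6, 0.1, 0.7]
gripper_width: 0.003
grasp_force: 0.2
```

Emit:
{"fn": "arm_command", "kwargs": {"moves": [[-1,[0,0,0.01],0],[-1,[0,0,0.01],0],[-1,[0,0,0.01],0]]}}

```text
time: 19.47
tool_pos: [0.5667, -0.1897, 0.1008]
tool_rot: [0.001, -0.022, 1.0, -0.0]
contact_force: [-1.4, 0.7, 5.0]
gripper_width: -0.001
grasp_force: 2.5
```

Emit:
{"fn": "arm_command", "kwargs": {"moves": [[-1,[0,0,0.01],0],[-1,[0,0,0.01],0],[-1,[0,0,0.01],0]]}}

```text
time: 19.72
tool_pos: [0.5669, -0.1898, 0.1005]
tool_rot: [0.001, -0.022, 1.0, -0.001]
contact_force: [-4.0, 1.0, 11.0]
gripper_width: 0.0
grasp_force: 5.6
```

The touch heights differ: +x side .0800, −x side .0760. So the +x edge still sits on the nest rim, about 4 mm off, which agrees with the contour fit. I push the rosette sideways in −x with closed fingers against the rim.

Emit:
{"fn": "arm_command", "kwargs": {"moves": [[-1,[0,0,-0.15],0],[-1,[0,0,-0.25],0],[-1,[-0.25,0,-0.25],0],[-1,[-0.52,0,-0.25],0],[-1,[-0.54,0,-0.25],0],[-1,[-0.54,0,-0.25],0],[-1,[-0.54,0,-0.1],0],[-1,[-0.54,0,0.03],0],[-1,[-0.54,0,0.06],0],[-1,[-0.54,0,0.06],0],[-1,[-0.54,0,0.06],0]]}}

```text
time: 20.63
tool_pos: [0.6465, -0.1859, 0.0893]
tool_rot: [-0.0, -0.022, 1.0, 0.0]
contact_force: [0.8, 0.4, 1.2]
gripper_width: 0.0
grasp_force: 0.0
```

Emit:
{"fn": "arm_command", "kwargs": {"moves": [[-1,[0.02,0,0],0],[-1,[0.05,0,0],0],[-1,[0.07,0,0],0],[-1,[0.07,0,0],0]]}}

```text
time: 20.97
tool_pos: [0.6362, -0.1865, 0.0899]
tool_rot: [0.0, -0.022, 1.0, -0.0]
contact_force: [-0.4, 0.4, -0.4]
gripper_width: 0.003
grasp_force: 0.0
```

Emit:
{"fn": "arm_command", "kwargs": {"moves": [[-1,[0.015,0,0],0],[-1,[0.03,0,0],0],[-1,[0.03,0,0],0]]}}

```text
time: 21.22
tool_pos: [0.6317, -0.1865, 0.0891]
tool_rot: [-0.0, -0.022, 1.0, 0.0]
contact_force: [-0.5, -0.6, -0.5]
gripper_width: -0.001
grasp_force: 0.0
```

Emit:
{"fn": "arm_command", "kwargs": {"moves": [[-1,[0.01,0,0],0],[-1,[0.02,0,0],0],[-1,[0.02,0,0],0]]}}

```text
time: 21.47
tool_pos: [0.6288, -0.1866, 0.0889]
tool_rot: [-0.0, -0.022, 1.0, 0.0]
contact_force: [0.2, -0.3, -0.0]
gripper_width: 0.006
grasp_force: 0.0
```

Emit:
{"fn": "arm_command", "kwargs": {"moves": [[-1,[0.01,0,0],0],[-1,[0.015,0,0],0],[-1,[0.015,0,0],0]]}}

```text
time: 21.72
tool_pos: [0.6267, -0.1867, 0.089]
tool_rot: [-0.0, -0.022, 1.0, 0.0]
contact_force: [0.3, 0.4, -0.3]
gripper_width: 0.003
grasp_force: 0.0
```

Emit:
{"fn": "arm_command", "kwargs": {"moves": [[-1,[0.01,0,0],0],[-1,[0.015,0,0],0],[-1,[0.015,0,0],0]]}}

```text
time: 21.97
tool_pos: [0.6244, -0.1868, 0.089]
tool_rot: [-0.0, -0.022, 1.0, 0.0]
contact_force: [-0.5, -1.0, -0.2]
gripper_width: -0.003
grasp_force: 0.0
```

Emit:
{"fn": "arm_command", "kwargs": {"moves": [[-1,[0.01,0,0],0],[-1,[0.01,0,0],0],[-1,[0.01,0,0],0]]}}

```text
time: 22.22
tool_pos: [0.623, -0.1868, 0.0891]
tool_rot: [-0.0, -0.022, 1.0, -0.0]
contact_force: [-0.9, 0.3, 0.7]
gripper_width: -0.003
grasp_force: 0.0
```

Emit:
{"fn": "arm_command", "kwargs": {"moves": [[-1,[0.01,0,0],0],[-1,[0.01,0,0],0],[-1,[0.01,0,0],0]]}}

```text
time: 22.47
tool_pos: [0.6215, -0.1869, 0.0891]
tool_rot: [-0.0, -0.022, 1.0, -0.0]
contact_force: [0.6, 0.2, 0.1]
gripper_width: 0.001
grasp_force: 0.0
```

Emit:
{"fn": "arm_command", "kwargs": {"moves": [[-1,[0.01,0,0],0],[-1,[0.01,0,0],0],[-1,[0.01,0,0],0]]}}

```text
time: 22.72
tool_pos: [0.6209, -0.1869, 0.0897]
tool_rot: [0.001, -0.022, 1.0, -0.0]
contact_force: [4.0, 0.9, 0.6]
gripper_width: -0.003
grasp_force: 1.7
```

Emit:
{"fn": "arm_command", "kwargs": {"moves": [[-1,[0.01,0,0],0],[-1,[0.01,0,0],0],[-1,[0.01,0,0],0]]}}

```text
time: 22.97
tool_pos: [0.6205, -0.1869, 0.0905]
tool_rot: [0.003, -0.022, 1.0, -0.0]
contact_force: [6.2, 1.4, 1.5]
gripper_width: 0.003
grasp_force: 3.0
```

Run:
```python
from h import *
q=snap('scene');a=q['frame'][230:290,255:320]
cv2.imwrite('pics/g7.png',cv2.resize(a,None,fx=9,fy=9,interpolation=cv2.INTER_CUBIC)[...,::-1])
```

```text
(no output)
```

View pics/g7.png

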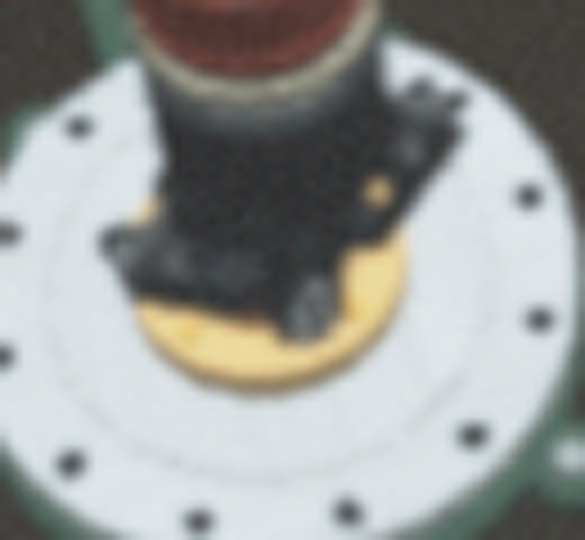

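All 10 views are used. This last one shows the fingers against the rosette's +x rim at about (289,266), with the rosette itself hidden. Contact is stiff at .6205, so the rosette is against the −x wall. I re-touch the face on the +x side to check its height.

Emit:
{"fn": "arm_command", "kwargs": {"moves": [[-1,[-0.05,0,0],0],[-1,[-0.1,0,0],0],[-1,[-0.1,0,-0.15],0],[-1,[-0.1,0,-0.25],0],[-1,[0.05,0,-0.25],0],[-1,[0.14,0,-0.22],0],[-1,[0.14,0,-0.17],0],[-1,[0.14,0,-0.13],0],[-1,[0.14,0,-0.13],0],[-1,[0.14,0,-0.13],0]]}}

```text
time: 23.85
tool_pos: [0.5977, -0.1878, 0.1077]
tool_rot: [-0.001, -0.022, 1.0, 0.0]
contact_force: [0.5, 0.5, 0.2]
gripper_width: 0.001
grasp_force: 0.0
```

Emit:
{"fn": "arm_command", "kwargs": {"moves": [[-1,[0,0,0.01],0],[-1,[0,0,0.02],0],[-1,[0,0,0.02],0]]}}

```text
time: 24.1
tool_pos: [0.5978, -0.1879, 0.1053]
tool_rot: [-0.0, -0.022, 1.0, 0.0]
contact_force: [0.9, -0.3, -0.2]
gripper_width: 0.0
grasp_force: 0.0
```

Emit:
{"fn": "arm_command", "kwargs": {"moves": [[-1,[0,0,0.01],0],[-1,[0,0,0.015],0],[-1,[0,0,0.015],0]]}}

```text
time: 24.35
tool_pos: [0.5976, -0.1879, 0.1031]
tool_rot: [-0.0, -0.022, 1.0, 0.0]
contact_force: [0.2, -0.1, -1.1]
gripper_width: -0.004
grasp_force: 0.0
```

Already lower than before (.1055), so it dropped in. Continue the touch.

Emit:
{"fn": "arm_command", "kwargs": {"moves": [[-1,[0,0,0.01],0],[-1,[0,0,0.01],0],[-1,[0,0,0.01],0]]}}

```text
time: 24.6
tool_pos: [0.5975, -0.1879, 0.1017]
tool_rot: [-0.0, -0.022, 1.0, 0.0]
contact_force: [0.2, -0.7, 0.2]
gripper_width: 0.0
grasp_force: 0.0
```

Emit:
{"fn": "arm_command", "kwargs": {"moves": [[-1,[0,0,0.01],0],[-1,[0,0,0.01],0],[-1,[0,0,0.01],0]]}}

```text
time: 24.85
tool_pos: [0.5975, -0.1879, 0.1002]
tool_rot: [-0.0, -0.022, 1.0, 0.0]
contact_force: [-0.2, -0.5, -0.4]
gripper_width: 0.001
grasp_force: 0.0
```

Emit:
{"fn": "arm_command", "kwargs": {"moves": [[-1,[0,0,0.01],0],[-1,[0,0,0.01],0],[-1,[0,0,0.01],0]]}}

```text
time: 25.1
tool_pos: [0.5975, -0.1879, 0.0987]
tool_rot: [-0.0, -0.022, 1.0, 0.0]
contact_force: [-0.7, -0.1, 0.5]
gripper_width: 0.001
grasp_force: 0.0
```

Emit:
{"fn": "arm_command", "kwargs": {"moves": [[-1,[0,0,0.01],0],[-1,[0,0,0.01],0],[-1,[0,0,0.01],0]]}}

```text
time: 25.35
tool_pos: [0.5979, -0.1881, 0.098]
tool_rot: [0.0, -0.022, 1.0, -0.0]
contact_force: [-1.3, 0.7, 4.2]
gripper_width: 0.0
grasp_force: 2.2
```

Emit:
{"fn": "arm_command", "kwargs": {"moves": [[-1,[0,0,0.01],0],[-1,[0,0,0.01],0],[-1,[0,0,0.01],0]]}}

```text
time: 25.6
tool_pos: [0.598, -0.1881, 0.098]
tool_rot: [0.0, -0.022, 1.0, -0.0]
contact_force: [-3.9, 1.7, 11.1]
gripper_width: -0.005
grasp_force: 5.6
```

Emit:
{"fn": "arm_command", "kwargs": {"moves": [[-1,[0,0,-0.1],0],[-1,[0,0,-0.14],0],[-1,[0.12,0.0,-0.14],0],[-1,[0.21,0,-0.1],0],[-1,[0.21,0,-0.06],0],[-1,[0.21,0,-0.06],0],[-1,[0.21,0,-0.06],0]]}}

```text
time: 26.18
tool_pos: [0.5661, -0.1892, 0.104]
tool_rot: [-0.0, -0.022, 1.0, 0.0]
contact_force: [0.4, -0.8, -0.2]
gripper_width: 0.001
grasp_force: 0.0
```

Emit:
{"fn": "arm_command", "kwargs": {"moves": [[-1,[0,0,0.01],0],[-1,[0,0,0.02],0],[-1,[0,0,0.02],0]]}}

```text
time: 26.43
tool_pos: [0.5665, -0.1893, 0.1016]
tool_rot: [-0.0, -0.022, 1.0, 0.0]
contact_force: [-0.4, -0.0, -0.2]
gripper_width: 0.004
grasp_force: 0.0
```

Emit:
{"fn": "arm_command", "kwargs": {"moves": [[-1,[0,0,0.01],0],[-1,[0,0,0.01],0],[-1,[0,0,0.01],0]]}}

```text
time: 26.68
tool_pos: [0.5662, -0.1893, 0.1002]
tool_rot: [-0.0, -0.022, 1.0, 0.0]
contact_force: [0.1, -0.4, 0.6]
gripper_width: -0.0
grasp_force: 0.0
```

Emit:
{"fn": "arm_command", "kwargs": {"moves": [[-1,[0,0,0.01],0],[-1,[0,0,0.01],0],[-1,[0,0,0.01],0]]}}

```text
time: 26.93
tool_pos: [0.5661, -0.1893, 0.0987]
tool_rot: [-0.0, -0.022, 1.0, 0.0]
contact_force: [0.1, 0.8, 0.7]
gripper_width: -0.003
grasp_force: 0.0
```

Emit:
{"fn": "arm_command", "kwargs": {"moves": [[-1,[0,0,0.01],0],[-1,[0,0,0.012],0],[-1,[0,0,0.012],0]]}}

```text
time: 27.18
tool_pos: [0.5664, -0.1894, 0.098]
tool_rot: [0.0, -0.022, 1.0, -0.0]
contact_force: [-3.4, 0.8, 4.2]
gripper_width: 0.002
grasp_force: 2.5
```

Emit:
{"fn": "arm_command", "kwargs": {"moves": [[-1,[0,0,-0.1],0],[-1,[0,0,-0.25],0],[-1,[0,0,-0.45],0],[-1,[0,0,-0.45],0],[-1,[0,0,-0.45],0]]}}

```text
time: 27.6
tool_pos: [0.5676, -0.19, 0.1672]
tool_rot: [0.002, -0.022, 1.0, -0.001]
contact_force: [0.2, -0.2, -0.5]
gripper_width: -0.001
grasp_force: 0.0
```

Both sides touch at .098, so the rosette is level and home. Now the knob.

Emit:
{"fn": "arm_command", "kwargs": {"moves": [[0.3,[0.2,0.05,0],0],[0.3,[0.4,0.1,0],0],[0.3,[0.54,0.147,0],0],[0.3,[0.54,0.147,0],0],[0.3,[0.54,0.147,0],0],[0.3,[0.54,0.147,0.1],0],[0.3,[0.54,0.147,0.1],0]]}}

```text
time: 28.18
tool_pos: [0.4836, -0.1705, 0.147]
tool_rot: [-0.002, -0.022, 1.0, 0.001]
contact_force: [-0.4, 1.3, -1.1]
gripper_width: 0.65
grasp_force: 0.0
```

```bash
python3 m5.py | grep -v nest; python3 -c "
from h import *;s=manip.state();print(s['tool_pos'],s['time'])"
```

```text
level [ 0.5839 -0.1876 -0.0051] 4.705282266716332
seated [ 0.5856 -0.1888] 5.069786566967173 [ 0.2161  0.1673  0.3519  0.2613  0.2028  0.1796  1.2184 -0.2029  0.018
  0.4875  0.7588  0.6719]
tilt [ 0.5853 -0.1885  0.      0.0015] 5.2256518824916
knob [ 0.4856 -0.1707]
[ 0.48387308 -0.17054969  0.14776499] 28.2333
```

Emit:
{"fn": "arm_command", "kwargs": {"moves": [[0.3,[0,0,0.1],0],[0.3,[0,0,0.18],0],[0.3,[0,0,0.24],0],[0.3,[0,0,0.24],0],[0.3,[0,0,0.24],0]]}}

```text
time: 28.65
tool_pos: [0.4839, -0.1706, 0.1126]
tool_rot: [-0.001, -0.022, 1.0, 0.0]
contact_force: [0.4, 1.2, -0.3]
gripper_width: 0.649
grasp_force: 0.0
```

Emit:
{"fn": "arm_command", "kwargs": {"moves": [[0.1,[0,0,0],0],[-0.2,[0,0,0],0],[-0.5,[0,0,0],0],[-1,[0,0,0],0],[-1,[0,0,0],0],[-1,[0,0,0],0],[-1,[0,0,0],0]]}}

```text
time: 29.23
tool_pos: [0.4848, -0.1707, 0.1147]
tool_rot: [0.001, -0.022, 1.0, 0.0]
contact_force: [-1.6, 3.2, 5.9]
gripper_width: 0.373
grasp_force: 59.8
```

Emit:
{"fn": "arm_command", "kwargs": {"moves": [[-1,[0,0,-0.03],0],[-1,[0,0,-0.06],0],[-1,[0,0,-0.08],0],[-1,[0,0,-0.08],0]]}}

```text
time: 29.57
tool_pos: [0.4847, -0.1707, 0.1242]
tool_rot: [0.001, -0.022, 1.0, -0.0]
contact_force: [8.7, -1.2, -11.9]
gripper_width: 0.372
grasp_force: 60.5
```

Emit:
{"fn": "arm_command", "kwargs": {"moves": [[-1,[0,0,-0.02],0],[-1,[0,0,-0.03],0],[-1,[0,0,-0.03],0]]}}

```text
time: 29.82
tool_pos: [0.4847, -0.1707, 0.128]
tool_rot: [0.001, -0.022, 1.0, -0.0]
contact_force: [9.6, -1.6, -13.9]
gripper_width: 0.369
grasp_force: 60.6
```

Emit:
{"fn": "arm_command", "kwargs": {"moves": [[-1,[0,0,-0.01],0],[-1,[0,0,-0.015],0],[-1,[0,0,-0.015],0]]}}

```text
time: 30.07
tool_pos: [0.4846, -0.1707, 0.1289]
tool_rot: [0.002, -0.022, 1.0, -0.0]
contact_force: [12.5, -2.7, -19.5]
gripper_width: 0.367
grasp_force: 62.8
```

Emit:
{"fn": "arm_command", "kwargs": {"moves": [[-1,[0,0,-0.01],0],[-1,[0,0,-0.015],0],[-1,[0,0,-0.015],0]]}}

```text
time: 30.32
tool_pos: [0.4845, -0.1706, 0.129]
tool_rot: [0.002, -0.022, 1.0, -0.0]
contact_force: [18.5, -4.9, -30.1]
gripper_width: 0.367
grasp_force: 62.6
```

Emit:
{"fn": "arm_command", "kwargs": {"moves": [[-1,[0,0,0.01],0],[-1,[0,0,0.01],0],[-1,[0,0,0.01],0],[-1,[0,0,0.01],0],[-1,[0,0,0.01],0],[-1,[0,0,0.01],0],[-1,[0,0,0.01],0],[-1,[0,0,0.01],0],[-1,[0,0,0.01],0],[-1,[0,0,0.01],0]]}}

```text
time: 31.15
tool_pos: [0.4846, -0.1706, 0.1289]
tool_rot: [0.002, -0.022, 1.0, -0.0]
contact_force: [14.6, -3.9, -23.9]
gripper_width: 0.367
grasp_force: 63.3
```

```bash
python3 -c "
from h import *;s=manip.state();print(s['tool_pos'],s['contact_force'],s['grasp_force'],s['time'])
ok=s['tool_pos'][2]>.1283 and s['contact_force'][2]<-15
print(ok, manip.job_done() if ok else '')"
```

```text
[ 0.48456104 -0.17064135  0.12891636] [ 14.625175    -3.89146872 -23.90704592] 63.34961535874754 31.15
the job is handed in; nothing more can be done
True None
```

I handed the job in at 31 s with the rosette level in the pocket, carved face up, and the red knob held up against its stop (about 24 N pull); the rosette probably sits against one pocket wall, up to 3 mm off centre, and no verdict came back.

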